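# Isolate the switch-fuse box and draw the blown fuse's carrier by its side catches

## Robot

A 6-joint arm with a two-finger parallel gripper is mounted at the origin on a cart in front of the work surface, level with it; the furniture and walls round the work are solid. World frame = base frame: x ahead of the robot, y to its left, z up, the work surface at z = 0. Lengths are in mm, angles in degrees, forces in N, time in s.
With the tool pointing down it reaches from about 300 to 850 mm from the base axis. Payload 4.2 kg.
Tool frame: the origin (TCP) lies midway between the tips of the shut fingers; the grasp point (between the pads) lies 19 mm behind it (env.hold_point_z is the z of the grasp point in the tool frame, in mm); z points along the fingers, y is the direction in which the jaws open and shut (so a half turn about z gives the same grasp; the last joint's range is limited). The gripper opens to 91 mm and grips with 3 to 60 N. Pads are 32 mm wide; open, the fingers measure 118 mm over their backs; the gripper's body (76 mm by 178 mm) begins 60 mm behind the grasp point.
Start: joints at [-66.52, 18.312, 89.639, -0, 72.044, -1.146], TCP at [239.601, -522.718, 213.976] pointing down, gripper open.
Joint ranges: [-177.97, 177.97], [-48.28, 115.42], [12.27, 149.76], [-77.06, 257.06], [2.81, 150.46], [-146.56, 146.56]. Speed limits (degrees/s): [147.25, 147.25, 180, 180, 180, 180].

## Interface

Orientations are given as [roll, pitch, yaw] about the fixed x, y, z axes, in that order (R = Rz(yaw) Ry(pitch) Rx(roll)).
In Python, from workcell import env, grab_frame, camera_params, spotter gives the robot as it stands. The module is installed in compiled form; this text tells all that it offers.
- The arm moves only by the shell command python3 -m jog 'ROWS' [FORCE]. ROWS is text: rows parted by semicolons, each of 7 numbers parted by spaces: the turn, a rotation vector about the world's x, y, z in units of 5 degrees (1.0 is 5 degrees), then the shift along the world's x, y, z in units of 25 mm (1.0 is 25 mm), then the opening, from 0 (shut) to 1 (fully open). A call has 1 to 5 rows; each row is the pose to reach, as a shift and turn from the pose commanded when the call began; what a row does not reach only later rows make up. A row lasts 1/8 s, in which the tool goes at most 62.5 mm and 10.7 degrees, less where a joint would pass 70% of its speed; a pose out of reach is approached as far as the arm can. A call with a gripper value outside its range is refused whole. The fingers move at their own pace and stop on an object; FORCE is the grip in N (left out, the last holds). Time passes only in rows, so rows that repeat a pose let the fingers close. It gives the time, the measured TCP pose, the force and the opening at its end, in the units of the state.
- env.state(): the state, without advancing time (a new reading comes with each control period).
- grab_frame(name): name is "scene" or "top"; returns the picture (400x640x3 uint8, red, green, blue); there is no depth.
- camera_params(name): a dict with "K" (3x3 intrinsics, pixels), "rvec" (rotation vector, rad) and "tvec" (3), from world to camera coordinates, as OpenCV has them. Camera axes: x right, y down, z forward; pixel columns grow to the right and rows downward; lengths in mm; the calibration is good to about 2 mm. A picture is of the moment at which its call begins. camera_params takes no time and is no camera call.
- env.job_done(): hands the job in, once; it reports no verdict.
Trained networks look in the newest picture that a camera, given by its name, has taken for a name from the list of things; names that differ only in an ending like _2 or _b are one class to them, and where a whole thing is asked for, a point or a joint stands for the part that bears it (a point fixed in the world has none). Each returns a list of dicts, best first, with "conf" (0 to 1); they miss things now and then, are a little off and sometimes report something else, mostly with a low value. They report only what shows in the picture. A call takes as long as a camera call. They do not tell look-alikes from the thing itself.
- spotter.look_for(query, camera): "box" ([left, top, width, height] in pixels, round what is visible of it).
- spotter.trace(query, camera): "region" (400x640 bool, what is visible of it) and "box" ([left, top, width, height] in pixels, round what is visible of it).
The state is a dict: "time_s": time; "qpos": joint angles; "qvel": joint speeds; "effort": joint torques, N m; "ee_pos": TCP position; "ee_rot": TCP orientation; "force": force on the tool from outside, world axes, zero at the start; "torque": the same for the moment, N m; "gripper_width": finger opening in mm.
Only numpy, scipy, OpenCV 4.12 (cv2) and the standard library are available. Lean on these libraries where they do the work, as an engineer would, in place of code of your own. Each camera call takes 0.05 s, during which the arm holds its last target. There are 200 camera calls.

## Task

A fuse of the bench's switch-fuse box has blown: its black carrier is the one with the red indicator pin standing up on top. First switch the box off by turning the red isolator handle clockwise (seen from above) as far as its stop, so that its ends no longer overhang the carriers; then pinch the two grey side catches of the blown fuse's carrier together, draw it straight up out of its fuseway and finish while still holding it in the gripper by the pinched catches, upright and still, with its underside at least 5 cm above the top of the box. Leave the isolator off and the other carrier fully home.

Things in the scene. Friction and masses are not known exactly. Their poses are not given: they have to be found in the camera images.
- fuse_box: light grey switch-fuse box fixed to the bench, 124 (its x) x 240 (its y) x 50 mm high; 4 mm high lugs to 20 mm beyond its ends, terminals on its -x side. Origin: centre of its underside, on the bench; z up. Isolator axis vertical through the origin. Two fuseways: windows in the lid, 42 (x) x 33 (y) mm, centred 78 mm to either side along y; either carrier may be in either one
- isolator (a joint): red two-ended bar handle amid the lid, vertical axis. 0 = on: bar along the box's y, its ends overhang the carriers' collars so that neither comes out. Grows clockwise seen from above, to 1.4 rad = off, a hard stop, bar nearly across the box. Starts at 0 to 0.12; takes about 0.07 N m; stays where it is left
- isolator_grip (a point): point on the isolator's axis 30 mm above the lid (80 mm above the bench), turning with the handle; its y runs along the bar. Grip of the bar: 14 mm thick, 66 mm long, 8 to 41 mm above the lid; its ends reach to 60 mm either side, 8 to 19 mm above the lid, 16 mm wide. Hub below: 34 mm diameter, 8 mm high
- blown_carrier: black fuse carrier, about 125 g, with a red pin (11 mm across, 10 mm up) on its top, latched in one fuseway. Origin: centre of its underside, 30 mm below the box's top (20 mm above the bench) when home; x, y, z as the box's. 30 mm long in y, black top 74 mm above its origin; collars on both y sides, 52 mm over both, up to 6 mm above the lid
- blown_grip (a point): point midway between the blown carrier's two catches, 56 mm above its origin (26 mm above the lid when home): pinch here along the carrier's x axis. The catches are grey ribbed pads on its -x and +x sides, 21 mm wide in y, 8 to 37 mm above the lid, 48 mm over both at rest and 36 mm pinched home. Teeth under the lid then clear it and the carrier lifts freely; after 30 mm it is out
- sound_carrier: the other carrier, the same but with a flat white disc instead of the red pin; origin: centre of its underside. Stays in its fuseway
- blown_catch_front (a joint): catch on the -x side of the blown carrier: 0 = out (latched), 0.006 m = pinched home; spring 3 N at rest, 6 N home
- blown_catch_back (a joint): catch on the +x side of the blown carrier: 0 = out (latched), 0.006 m = pinched home; same spring
Not all that is in view belongs to the job. What is shaped like the blown_carrier but brown is not meant.

How it is judged (in metres and radians):
On the way, in this order (a step that is already met when the one before it is completed fails the run):
1. the isolator is turned off, to its stop (1.3 rad or more), both carriers still home (value of joint isolator above 1.3 rad and z of blown_carrier in the frame of fuse_box below 0.026 m and value of joint each of blown_catch_front, blown_catch_back below 0.003 m), for 0.2 s.
2. both catches of the blown fuse's carrier are pinched in by 4 mm or more while it is still home (value of joint each of blown_catch_front, blown_catch_back above 0.004 m and z of blown_carrier in the frame of fuse_box below 0.03 m), for 0.1 s.
At the end, for the whole second after the job is handed in: Fingers hold the blown carrier by both catches (each in over 4 mm, over 5 N), underside 45 mm or more above the box top, upright within 0.3 rad, under 30 mm/s, touching neither box nor other carrier; isolator over 1.25 rad; other carrier within 5 mm of its place (height (world z) of blown_carrier above 0.095 m and angle between blown_carrier's own z axis and vertical below 0.3 rad and value of joint each of blown_catch_front, blown_catch_back above 0.004 m and contact force between the fingers and blown_carrier above 5 N and contact force between blown_carrier and fuse_box below 0.1 N and contact force between blown_carrier and sound_carrier below 0.1 N and linear speed of blown_carrier below 0.03 m/s and value of joint isolator above 1.25 rad and distance of sound_carrier from where it was at the start of the episode below 0.005 m); the arm keeps its last pose, push and grip.
It fails at once if the other carrier is drawn or shifted by more than 8 mm (distance of sound_carrier from where it was at the start of the episode above 0.008 m).
It also fails if it takes over 48 s, if anything falls off the work surface, if the arm or the gripper's body presses on something with over 40 N, if the wrist force passes 120 N, or if a joint passes its speed limit or range.

## Working session

There is one attempt and no reset: what is moved stays moved. The work goes in short steps, Python scripts to look and compute and a shell command to move; the robot and the scene stay as the last step left them, time stands still between calls to the robot, and variables do not carry over. Pictures are saved under pics/ and viewed, about 8 in all and at most 12, crops included, and the job is handed in when it is done.

```bash
mkdir -p pics; python3 - <<'E'
from workcell import env, grab_frame, camera_params, spotter
import cv2,numpy as np
for c in ("scene","top"):
    f=grab_frame(c); cv2.imwrite(f"pics/{c}1.png",f[:,:,::-1])
    p=camera_params(c); R=cv2.Rodrigues(np.array(p["rvec"],float))[0]
    print(c,np.round(p["K"],1).tolist(),"cam",np.round(-R.T@np.array(p["tvec"]).ravel()),"zaxis",R[2].round(2))
    for q in ("fuse_box","isolator","blown_carrier","sound_carrier"):
        print(q,[(np.round(d["conf"],2),np.round(d["box"]).tolist()) for d in spotter.look_for(q,c)][:3])
print(env.state(),env.hold_point_z)
E
```

```text
scene [[453.5, 0.0, 318.6], [0.0, 453.5, 198.5], [0.0, 0.0, 1.0]] cam [  3. 516. 630.] zaxis [ 0.6  -0.48 -0.64]
fuse_box [(np.float64(0.81), [279.0, 172.0, 140.0, 90.0])]
isolator [(np.float64(0.6), [327.0, 183.0, 51.0, 26.0])]
blown_carrier [(np.float64(0.66), [243.0, 230.0, 28.0, 45.0]), (np.float64(0.62), [376.0, 166.0, 25.0, 37.0])]
sound_carrier [(np.float64(0.85), [301.0, 197.0, 30.0, 27.0])]
top [[460.3, 0.0, 319.2], [0.0, 460.3, 198.7], [0.0, 0.0, 1.0]] cam [399. 120. 920.] zaxis [ 0.11 -0.03 -0.99]
fuse_box [(np.float64(0.56), [274.0, 160.0, 144.0, 87.0])]
isolator [(np.float64(0.64), [314.0, 192.0, 64.0, 25.0])]
blown_carrier [(np.float64(0.93), [375.0, 196.0, 30.0, 29.0]), (np.float64(0.75), [225.0, 180.0, 31.0, 27.0])]
sound_carrier [(np.float64(0.96), [292.0, 178.0, 31.0, 31.0])]
{'time_s': 0.5, 'qpos': array([-6.65211983e+01,  1.83154047e+01,  8.96428207e+01, -2.69688954e-04,
        7.20440222e+01, -1.14605223e+00]), 'qvel': array([-0.02365671,  0.05317695,  0.04327354, -0.01432028, -0.01084003,
       -0.01219425]), 'effort': array([-3.31953024e-04, -4.11993635e+01, -2.32039440e+01,  7.28609017e-02,
        3.84673791e-02,  4.85169771e-08]), 'ee_pos': array([ 239.58163017, -522.69700344,  213.91482561]), 'ee_rot': array([-1.79997748e+02,  2.11546089e-04,  2.46249370e+01]), 'force': array([ 0.07707417, -0.40098625, -0.95252844]), 'torque': array([ 0.00457207, -0.04228148, -0.06620771]), 'gripper_width': 91.26099208085867} -18.8
```

View pics/scene1.png

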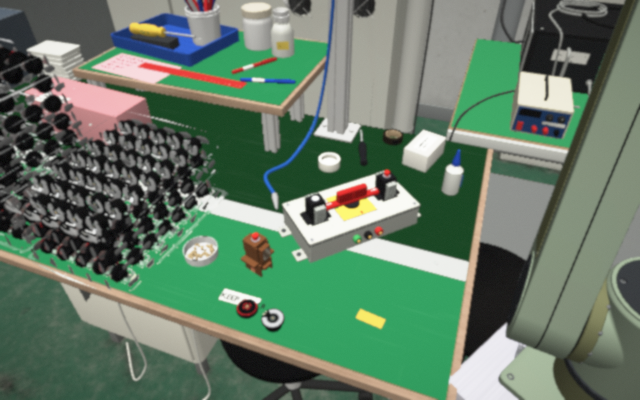

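View pics/top1.png

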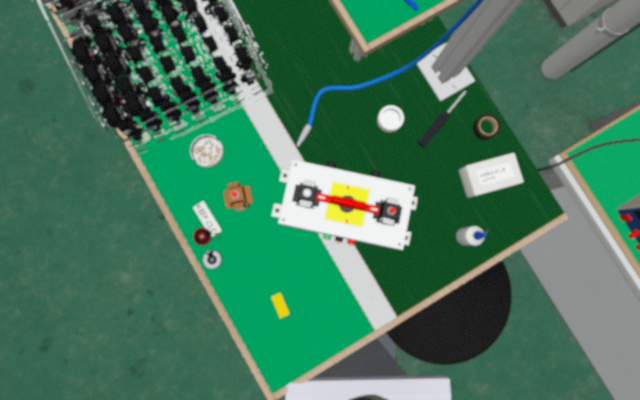

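The top view shows the box with the red-pin carrier at about (392,211), the white-disc carrier at (307,192), the handle centre at (347,204) and the terminals on the lower side (~(335,238)). The brown decoy is at (237,195). Next I measure the lid's pose.

```bash
cat > h.py <<'E'
from workcell import env, grab_frame, camera_params, spotter
import cv2,numpy as np
def P(c):
    p=camera_params(c); return np.array(p["K"],float),cv2.Rodrigues(np.array(p["rvec"],float))[0],np.array(p["tvec"],float).ravel()
def back(c,uv,z):
    K,R,t=P(c); uv=np.atleast_2d(np.array(uv,float)); d=(R.T@np.linalg.inv(K)@np.c_[uv,np.ones(len(uv))].T).T
    o=-R.T@t; return o+d*((z-o[2])/d[:,2])[:,None]
def proj(c,X):
    K,R,t=P(c); return cv2.projectPoints(np.atleast_2d(np.array(X,float)),R,t,K,None)[0][:,0]
E
python3 - <<'E'
from h import *
f=grab_frame("top"); hsv=cv2.cvtColor(f,cv2.COLOR_RGB2HSV)
box=np.zeros((400,640),np.uint8); box[155:252,270:422]=1
red=((hsv[...,0]<8)|(hsv[...,0]>172))&(hsv[...,1]>130)&(hsv[...,2]>100)&(box>0)
print([ (s[4],s[:4].tolist(),c.round(1).tolist()) for s,c in list(zip(*cv2.connectedComponentsWithStats(red.astype(np.uint8))[2:]))[1:] if s[4]>4])
white=((hsv[...,1]<40)&(hsv[...,2]>190)&(box>0)).astype(np.uint8)
white=cv2.morphologyEx(white,cv2.MORPH_OPEN,np.ones((5,5)))
n,l,s,c=cv2.connectedComponentsWithStats(white); k=1+s[1:,4].argmax()
ct=max(cv2.findContours((l==k).astype(np.uint8),0,1)[0],key=len)[:,0]
w=back("top",ct,50)[:,:2].astype(np.float32); print("lid",cv2.minAreaRect(w), s[k])
for q in ("isolator","blown_carrier","sound_carrier"):
    for d in spotter.trace(q,"top")[:2]:
        m=d["region"]; v,u=np.nonzero(m); print(q,round(d["conf"],2),u.mean().round(1),v.mean().round(1),back("top",(u.mean(),v.mean()),{"isolator":75}.get(q,85))[0].round(1),cv2.minAreaRect(back("top",np.c_[u,v],65)[:,:2].astype(np.float32)))
crop=cv2.resize(f[150:260,260:430],None,fx=4.5,fy=4.5,interpolation=cv2.INTER_CUBIC);cv2.imwrite("pics/c2.png",crop[:,:,::-1])
E
```

```text
[(np.int32(412), [316, 192, 64, 23], [348.0, 202.9]), (np.int32(31), [390, 207, 6, 6], [392.5, 209.7]), (np.int32(24), [348, 240, 7, 4], [351.0, 241.5])]
lid ((495.0758056640625, 54.73802185058594), (278.4944152832031, 135.6109161376953), 77.00599670410156) [ 274  155  140   94 5914]
isolator 0.89 347.4 202.9 [486.   40.6  75. ] ((485.9539794921875, 39.595481872558594), (116.2152328491211, 32.47640609741211), 85.10873413085938)
blown_carrier 0.68 237.7 195.8 [499.7 241.1  85. ] ((502.7355041503906, 243.77456665039062), (54.26707458496094, 49.64900207519531), 11.42239761352539)
blown_carrier 0.58 388.2 211.8 [468. -33.  85.] ((470.9160461425781, -34.80875778198242), (50.60232162475586, 50.8167839050293), 80.0132827758789)
sound_carrier 0.55 306.4 193.6 [502.8 116.2  85. ] ((506.44122314453125, 114.86225891113281), (50.12507629394531, 50.21327590942383), 79.9083251953125)
```

View pics/c2.png

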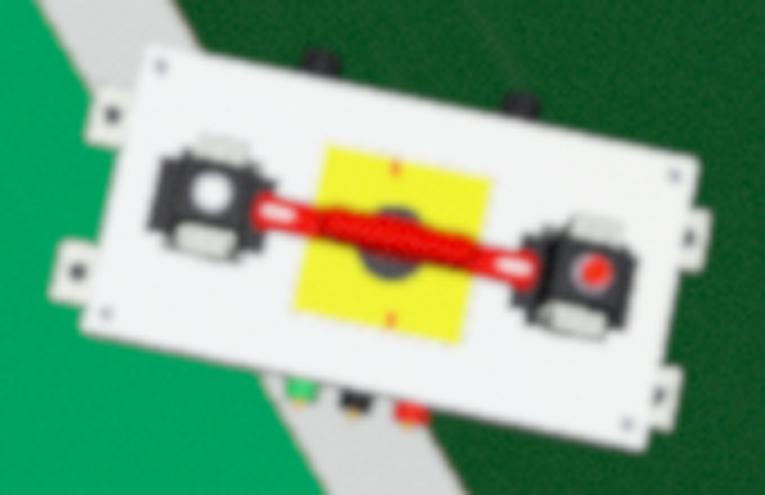

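The crop shows lid corners at (148,43), (699,157), (645,452), (78,332), the white disc at (212,192), the red pin at (594,272) and the catches clear. The bar runs along the box. I fit the box pose from these.

```bash
python3 - <<'E'
from h import *
from scipy.optimize import least_squares
L=lambda c:(np.array(c,float)+.5)/4.5-.5+[260,150]
# box +y to image left (terminals -x at bottom)
obs=[((62,120,50),(148,43)),((62,-120,50),(699,157)),((-62,-120,50),(645,452)),((-62,120,50),(78,332)),((0,78,94),(212,192)),((0,-78,103),(594,272)),
((0,-78,94),(594,275))]
X=np.array([o[0] for o in obs],float);uv=L([o[1] for o in obs])
def W(p,X): c,s=np.cos(p[2]),np.sin(p[2]); return X@np.array([[c,s,0],[-s,c,0],[0,0,1]])+[p[0],p[1],0]
r=least_squares(lambda p:(proj("top",W(p,X))-uv).ravel(),[487,42,-.1],loss="soft_l1")
p=r.x; print(p[:2],np.degrees(p[2]));print((r.fun.reshape(-1,2)).round(2).tolist())
print("scene check of points", proj("scene",W(p,X)).round(0).tolist())
print("iso",W(p,np.array([[0,0,80.]])),"blown",W(p,np.array([[0,-78,76.]])))
# handle angle: long bar ends (white marks on ends) z~69
a=back("top",L([(278,212),(516,266)]),69)[:,:2]; d=a[0]-a[1]; print("bar mid",a.mean(0),"yaw of bar y",np.degrees(np.arctan2(d[1],d[0]))-90)
E
```

```text
[486.51161179  39.18497063] -12.599749362843513
[[-0.32, 0.36], [-0.52, 1.15], [-0.48, -0.86], [1.22, -0.65], [0.21, 0.28], [0.58, 0.05], [-0.35, -0.17]]
scene check of points [[283.0, 203.0], [386.0, 171.0], [421.0, 204.0], [310.0, 244.0], [316.0, 198.0], [388.0, 171.0], [387.0, 175.0]]
iso [[486.51161179  39.18497063  80.        ]] blown [[469.49677195 -36.93661123  76.        ]]
bar mid [487.01622992  39.17681331] yaw of bar y -13.34742459517797
```

```bash
python3 -m jog '0 0 1.05 1 2.25 0 1;0 0 2.1 2 4.5 0 1;0 0 3.15 2.95 6.75 0 1;0 0 4.2 3.95 9 0 1;0 0 5.2 4.94 11.24 0 1'; python3 -m jog '0 0 1.05 1 2.25 -0.5 1;0 0 2.1 2 4.5 -1 1;0 0 3.15 2.95 6.75 -1.5 1;0 0 4.2 3.95 9 -2 1;0 0 5.2 4.94 11.24 -2.4 1'; python3 -m jog '0 0 0 0 0 0 0.7;0 0 0 0 0 0 0.7'
```

```text
time_s: 1.32
ee_pos: [363.7, -240.0, 214.3]
ee_rot: [179.9, -0.0, 50.8]
force: [0.9, 0.2, 0.7]
gripper_width: 91.4
time_s: 1.95
ee_pos: [487.1, 41.0, 153.9]
ee_rot: [179.9, 0.0, 76.8]
force: [0.9, -0.5, -0.0]
gripper_width: 91.2
time_s: 2.2
ee_pos: [486.2, 38.8, 153.9]
ee_rot: [-180.0, 0.0, 76.7]
force: [-0.2, -1.3, 0.0]
gripper_width: 74.0
```

```bash
python3 -m jog '0 0 0 0 0 -1.2 0.6;0 0 0 0 0 -2.4 0.6;0 0 0 0 0 -3.1 0.6;0 0 0 0 0 -3.6 0.6;0 0 0 0 0 -3.6 0.6'; python3 - <<'E'
from h import *
f=grab_frame("scene");g=f[120:270,230:450];cv2.imwrite("pics/s3.png",cv2.resize(g,None,fx=3.5,fy=3.5)[:,:,::-1])
E
```

```text
time_s: 2.82
ee_pos: [486.0, 38.0, 63.8]
ee_rot: [-179.9, 0.0, 76.5]
force: [0.8, 0.9, -0.6]
gripper_width: 54.5
```

View pics/s3.png

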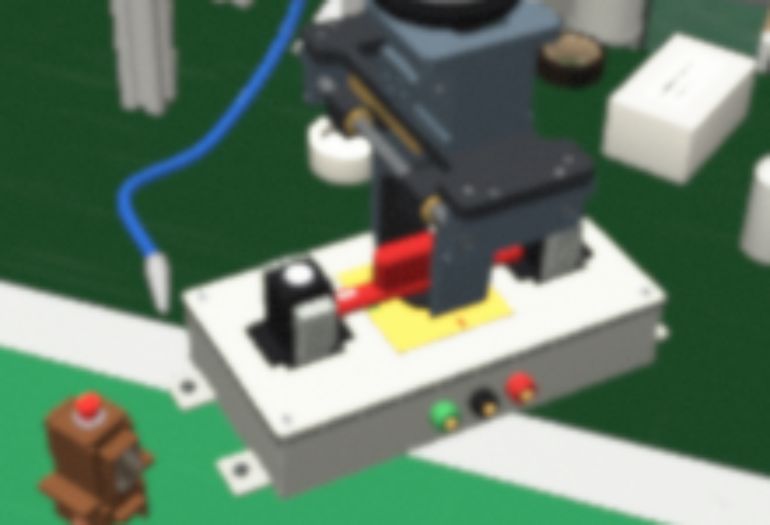

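The fingers straddle the bar well (front finger at ~(460,260), grip at ~(405,265)). Closing.

```bash
python3 -m jog '0 0 0 0 0.04 -0.05 0.1;0 0 0 0 0.04 -0.05 0;0 0 0 0 0.04 -0.05 0;0 0 0 0 0.04 -0.05 0' 20
```

```text
time_s: 3.38
ee_pos: [486.6, 40.1, 62.9]
ee_rot: [180.0, -0.0, 76.6]
force: [0.1, -0.1, 0.6]
gripper_width: 17.6
```

```bash
python3 -m jog '0 0 0 0 0 0 0;0 0 -1 0 0 0 0;0 0 -3 0 0 0 0;0 0 -5 0 0 0 0;0 0 -7 0 0 0 0' 20; python3 -m jog '0 0 -2 0 0 0 0;0 0 -4 0 0 0 0;0 0 -6 0 0 0 0;0 0 -7.5 0 0 0 0;0 0 -8.4 0 0 0 0'; python3 -m jog '0 0 -0.4 0 0 0 0;0 0 -0.6 0 0 0 0;0 0 -0.6 0 0 0 0'; python3 - <<'E'
from h import *
print(env.state()["torque"])
E
```

```text
time_s: 4.0
ee_pos: [487.1, 40.0, 62.9]
ee_rot: [179.9, -0.0, 41.3]
force: [1.8, 0.7, -0.1]
gripper_width: 15.7
time_s: 4.62
ee_pos: [487.1, 39.9, 62.9]
ee_rot: [180.0, -0.1, -0.5]
force: [0.5, 0.1, 0.3]
gripper_width: 15.7
time_s: 5.0
ee_pos: [487.1, 40.0, 63.0]
ee_rot: [180.0, -0.1, -3.3]
force: [2.9, -0.9, -0.2]
gripper_width: 16.2
[-0.11793931 -0.42548801  0.33166739]
```

The torque has risen to 0.33 N m at a turn of about 80°, so the handle is at its stop. Releasing with a small opening and going up.

```bash
python3 -m jog '0 0 0.2 0 0 0 0.35;0 0 0.2 0 0 0 0.35;0 0 0.2 0 0 0 0.35;0 0 0.2 0 0 1 0.35;0 0 0.2 0 0 3.4 0.35'; python3 -m jog '0 0 2.1 -0.1 -0.6 0.2 0.6;0 0 4.2 -0.3 -1.2 0.2 1;0 0 6.3 -0.5 -1.8 0.2 1;0 0 8.4 -0.6 -2.4 0.2 1;0 0 10.5 -0.7 -3 0.2 1'; python3 -m jog '0 0 2.1 0 0 0 1;0 0 4.2 0 0 0 1;0 0 5.4 0 0 0 1;0 0 5.4 0 0 0 1'; python3 - <<'E'
from h import *
f=grab_frame("scene");g=f[120:270,230:450];cv2.imwrite("pics/s4.png",cv2.resize(g,None,fx=3.5,fy=3.5)[:,:,::-1])
E
```

```text
time_s: 5.62
ee_pos: [484.2, 40.0, 146.3]
ee_rot: [180.0, 0.4, -2.4]
force: [2.5, 0.1, -0.3]
gripper_width: 31.5
time_s: 6.25
ee_pos: [468.5, -35.4, 152.7]
ee_rot: [-180.0, 0.0, 50.5]
force: [0.3, -0.3, 0.4]
gripper_width: 79.3
time_s: 6.75
ee_pos: [468.7, -34.9, 152.7]
ee_rot: [-180.0, -0.0, 77.0]
force: [-0.9, -0.0, -0.1]
gripper_width: 91.2
```

View pics/s4.png

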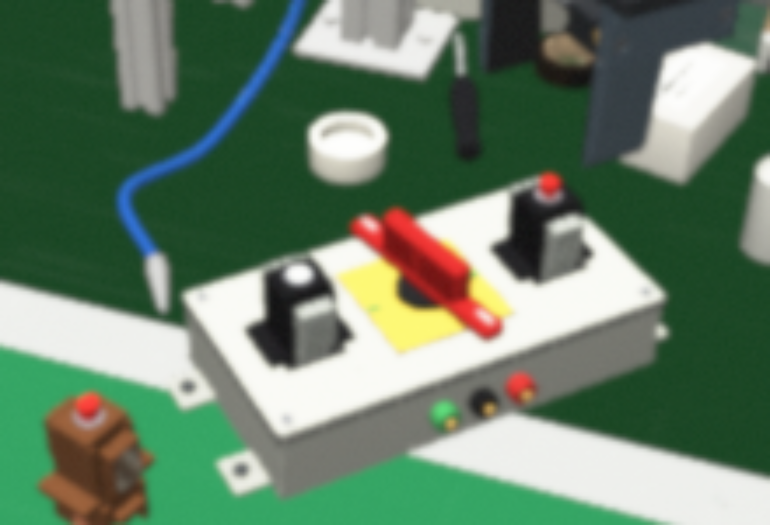

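The handle lies across the box, both carriers are home and the pin is at (549,185) in the crop. I check the handle's angle and the pin's position from this view.

```bash
python3 - <<'E'
from h import *
L=lambda c:(np.array(c,float)+.5)/3.5-.5+[230,120]
a=back("scene",L([(368,226),(486,320)]),69)[:,:2]; d=a[0]-a[1]
print("bar",np.degrees(np.arctan2(d[1],d[0])),a.mean(0)); 
print("pin",back("scene",L([(549,185)]),99), "disc",back("scene",L([(298,274)]),94))
E
```

```text
bar -2.530864112430216 [486.01686235  42.34458163]
pin [[471.91264967 -36.77172533  99.        ]] disc [[505.26987807 116.54037778  94.        ]]
```

Bar at −2.5° against −2.8° expected for 1.4 rad, and the pin agrees with the fit. Descending on the carrier.

```bash
python3 -m jog '0 0 0.08 0.05 -0.08 -1 0.9;0 0 0.08 0.05 -0.08 -2 0.9;0 0 0.08 0.05 -0.08 -3 0.85;0 0 0.08 0.05 -0.08 -3.75 0.85;0 0 0.08 0.05 -0.08 -3.75 0.8'; python3 - <<'E'
from h import *
f=grab_frame("scene");g=f[120:240,320:450];cv2.imwrite("pics/s5.png",cv2.resize(g,None,fx=5,fy=5)[:,:,::-1])
E
```

```text
time_s: 7.42
ee_pos: [469.1, -36.8, 57.9]
ee_rot: [-179.8, 0.0, 77.5]
force: [-0.0, 0.7, -0.0]
gripper_width: 73.7
```

View pics/s5.png

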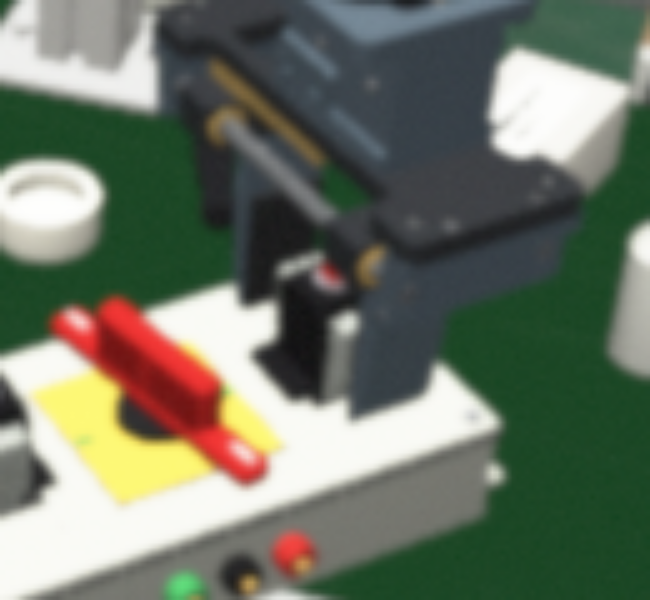

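The fingers stand either side of the catches (carrier at ~(310,340), fingers at ~(260,230) and (395,340)). Pinching now.

```bash
python3 -m jog '0 0 0 0 0 0 0.4;0 0 0 0 0 0 0.2;0 0 0 0 0 0 0;0 0 0 0 0 0 0;0 0 0 0 0 0 0' 30;python3 -m jog '0 0 0 0 0 0 0;0 0 0 0 0 0 0;0 0 0 0 0 0 0'
```

```text
time_s: 8.1
ee_pos: [470.6, -37.0, 60.1]
ee_rot: [179.9, -0.0, 77.5]
force: [-1.2, 0.2, 9.2]
gripper_width: 33.5
time_s: 8.48
ee_pos: [470.6, -37.0, 60.1]
ee_rot: [179.9, -0.0, 77.5]
force: [-1.5, 0.7, 9.8]
gripper_width: 33.0
```

```bash
python3 - <<'E'
from h import *
f=grab_frame("scene");g=f[120:240,320:450];cv2.imwrite("pics/s6.png",cv2.resize(g,None,fx=5,fy=5)[:,:,::-1])
print(env.state()["torque"],env.state()["gripper_width"])
E
```

```text
[0.04504277 0.31506433 0.04210988] 33.342474260705025
```

View pics/s6.png

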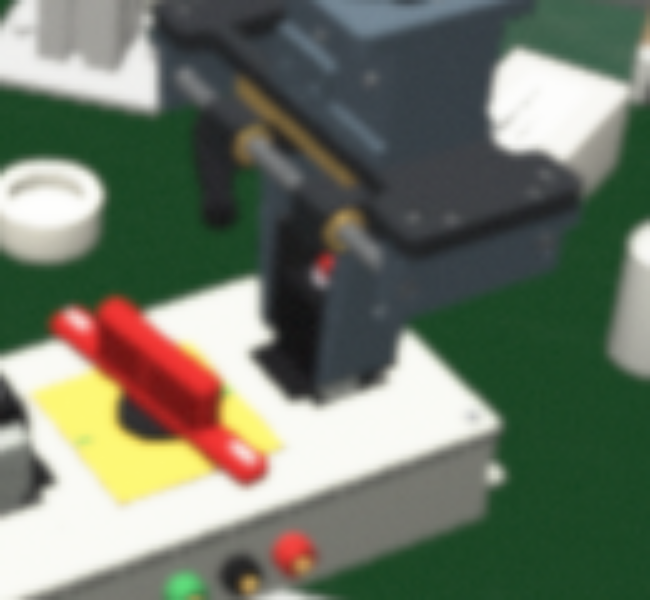

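The front finger lies on the pinched catch, and a sliver of the catch shows below its tip at (340,385). Everything looks seated, so I lift gently and watch the force.

```bash
python3 -m jog '0 0 0 0 0 0.1 0;0 0 0 0 0 0.2 0;0 0 0 0 0 0.3 0;0 0 0 0 0 0.4 0'
```

```text
time_s: 9.02
ee_pos: [470.1, -37.0, 69.0]
ee_rot: [-180.0, 0.0, 77.5]
force: [0.7, 0.6, -0.7]
gripper_width: 33.0
```

```bash
python3 -m jog '0 0 0 0 0 0.3 0;0 0 0 0 0 0.6 0;0 0 0 0 0 0.9 0;0 0 0 0 0 1.2 0;0 0 0 0 0 1.5 0';python3 -m jog '0 0 0 0 0 0.4 0;0 0 0 0 0 0.8 0;0 0 0 0 0 1.3 0;0 0 0 0 0 1.7 0;0 0 0 0 0 2 0'; python3 -m jog '0 0 0 0 0 0 0;0 0 0 0 0 0 0;0 0 0 0 0 0 0;0 0 0 0 0 0 0'; python3 - <<'E'
from h import *
f=grab_frame("scene");g=f[90:250,260:450];cv2.imwrite("pics/s7.png",cv2.resize(g,None,fx=3.7,fy=3.7)[:,:,::-1])
E
```

```text
time_s: 9.65
ee_pos: [470.2, -37.0, 107.1]
ee_rot: [180.0, -0.0, 77.5]
force: [-0.2, 0.5, -1.5]
gripper_width: 32.7
time_s: 10.28
ee_pos: [470.4, -37.0, 157.3]
ee_rot: [180.0, -0.0, 77.5]
force: [0.4, -0.1, -0.9]
gripper_width: 32.8
time_s: 10.78
ee_pos: [470.1, -37.0, 156.2]
ee_rot: [-180.0, 0.0, 77.5]
force: [0.4, 0.8, -1.0]
gripper_width: 33.3
```

View pics/s7.png

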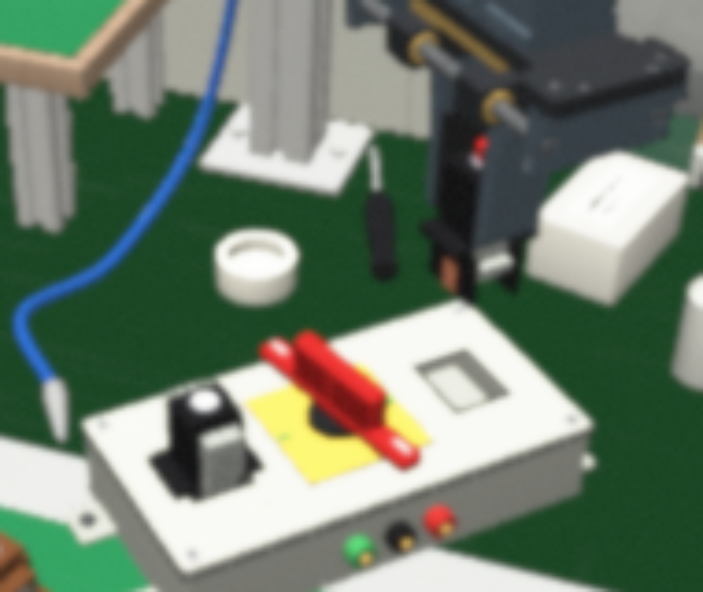

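The carrier is out, upright, and in the fingers with the window empty at (462,380). The isolator is across the box and the white-disc carrier is home. One height check from the carrier's bottom edge (~(465,295)), then hand in.

```bash
python3 - <<'E'
from h import *
for z in (95,105,115,125): print(z,((proj("scene",[[470,-37,z]])[0]-[260,90])*3.7).round())
s=env.state(); print(s["gripper_width"],abs(s["qvel"]).max().round(2),s["time_s"])
env.job_done()
E
```

```text
95 [470. 313.]
105 [472. 298.]
115 [474. 282.]
125 [476. 266.]
32.84292928522825 0.08 10.825
the job is handed in; nothing more can be done
```

I switched the isolator off, pinched the red-pin carrier's catches and drew it out. I handed the job in at 10.8 s with the carrier still held; the hand-in reports no verdict.

- **Isolator:** it was turned about 80° to its stop, where the torque rose to 0.33 N m. A camera check afterwards put the bar at −2.5°, against −2.8° expected for 1.4 rad. The last picture still shows it across the box.
- **Lift:** the carrier was raised 96 mm from the pinch. That puts its underside at about 116 mm above the bench, or 66 mm above the box top. The near bottom edge in the last picture points to about 107–115 mm, a rough figure but also above the limit.
- **Hold:** the carrier is upright and the arm is still (joint speeds under 0.1 °/s). The load read about 1 N, which fits its weight, and the grip was set to 30 N.
- **Other carrier:** the white-disc carrier looks fully home.

Two readings did not fit. The gripper showed 33 mm where the pinched catches should measure 36 mm. While pinching, the tool was also pushed up about 2 mm with about 10 N, which vanished on lifting. I had no direct reading of how far the catches were pressed in, but the carrier came out with no noticeable resistance.

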